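# Lay a stock carton down in the stall's display bay

## Task

Tip over the tall red carton that stands at one end of the green painted bay: push it high up with the fingers so that it falls flat on its broad face, inside the white outline. Then push the fallen carton away from the robot, across the bay, until its long side lies flush along the wooden rail, still inside the outline. Only push: do not lift or carry the carton, and leave the tin, the lime pot and the red tub alone.

Things in the scene. Friction and masses are not known exactly. Their poses are not given: they have to be found in the camera images.
- bay: flat green painted rectangle with white outline on the table, 200 mm (x) by 300 mm (y), fixed. Origin: its centre on the surface; z up; x points away from the robot within 20 degrees. Along its far long edge stands a fixed dark wood rail, 30 mm high, 20 mm thick, inner face at x = +100 mm. The carton stands at its +y or -y end (varies), across the end line.
- carton: tall red carton, white panels, yellow band: 95 mm wide (x), 55 thick (y), 160 tall (z), 0.17 to 0.35 kg, evenly filled, loose. Origin: centre of its foot; z to its top. x and y lie along the bay's within 7 degrees, so a broad face (95 x 160) looks to the bay's middle. It passes balance at 19 degrees of lean; pushed low it slides. Lying it is 55 mm high.
- carton_center (a point): centre of the carton, 80 mm above the middle of its foot
- foot_near (a point): carton: end of its foot on the side toward the robot (x = -47.5 mm), at mid-thickness, z = 0
- foot_far (a point): carton: end of its foot on the side toward the rail (x = +47.5 mm), at mid-thickness, z = 0
- top_near (a point): carton: end of its top on the side toward the robot (x = -47.5 mm), at mid-thickness, z = 160 mm
- top_far (a point): carton: end of its top on the side toward the rail (x = +47.5 mm), at mid-thickness, z = 160 mm
- tin: bystander: round tin with a yellow label, 64 mm across, 75 mm high, loose, standing at the other end of the bay from the carton. Origin: centre of its underside
- lime_pot: bystander: round white lime pot, 100 mm across, 66 mm high, with a wooden stick rising out of it to 110 mm, loose, beyond the rail. Origin: centre of its underside
- tub: bystander: open round red plastic tub, 96 mm across, 55 mm high, loose, beyond the rail. Origin: centre of its underside
There are look-alikes about, which are no part of the job. What is shaped like the carton but blue or pink is not meant.

How it is judged (in metres and radians):
On the way, in this order (a step that is already met when the one before it is completed fails the run):
1. the carton has fallen flat on a broad face, wholly inside the outline ((angle between carton's own y axis and vertical below 0.08 rad or angle between carton's own y axis and vertical above 3.0616 rad) and height (world z) of carton_center below 0.034 m and y of foot_near in the frame of bay between -0.153 and 0.153 m and x of foot_near in the frame of bay between -0.103 and 0.105 m and y of foot_far in the frame of bay between -0.153 and 0.153 m and x of foot_far in the frame of bay between -0.103 and 0.105 m and y of top_near in the frame of bay between -0.153 and 0.153 m and x of top_near in the frame of bay between -0.103 and 0.105 m and y of top_far in the frame of bay between -0.153 and 0.153 m and x of top_far in the frame of bay between -0.103 and 0.105 m and linear speed of carton below 0.02 m/s), for 0.2 s.
2. the fallen carton's long side has been pushed flush to the rail (x of each of foot_far, top_far in the frame of bay above 0.092 m and (angle between carton's own y axis and vertical below 0.08 rad or angle between carton's own y axis and vertical above 3.0616 rad) and height (world z) of carton_center below 0.034 m), for 0.2 s.
At the end, for the whole second after the job is handed in: The carton lies flat on a broad face (within 0.08 rad) on the table, at rest, its foot and top ends inside the bay's outline (3 mm grace), and both ends of its far long side within 8 mm of the rail (all of step 2 and y of foot_near in the frame of bay between -0.153 and 0.153 m and x of foot_near in the frame of bay between -0.103 and 0.105 m and y of foot_far in the frame of bay between -0.153 and 0.153 m and x of foot_far in the frame of bay between -0.103 and 0.105 m and y of top_near in the frame of bay between -0.153 and 0.153 m and x of top_near in the frame of bay between -0.103 and 0.105 m and y of top_far in the frame of bay between -0.153 and 0.153 m and x of top_far in the frame of bay between -0.103 and 0.105 m and linear speed of carton below 0.02 m/s); the robot touches nothing.
It fails at once if the carton lies, or comes down, more than 8 mm outside the outline (angle between carton's own z axis and vertical above 1.4 rad and not (y of foot_near in the frame of bay between -0.158 and 0.158 m and x of foot_near in the frame of bay between -0.108 and 0.11 m and y of foot_far in the frame of bay between -0.158 and 0.158 m and x of foot_far in the frame of bay between -0.108 and 0.11 m and y of top_near in the frame of bay between -0.158 and 0.158 m and x of top_near in the frame of bay between -0.108 and 0.11 m and y of top_far in the frame of bay between -0.158 and 0.158 m and x of top_far in the frame of bay between -0.108 and 0.11 m)).
It fails at once if the carton is lifted off the table (height (world z) of carton_center above 0.105 m or (angle between carton's own z axis and vertical above 1.4 rad and height (world z) of carton_center above 0.062 m)).
It fails at once if the tin is moved more than 20 mm or knocked over (distance of tin from where it was at the start of the episode above 0.02 m or angle between tin's own z axis and vertical above 0.4 rad).
It fails at once if the lime pot is moved more than 20 mm or knocked over (distance of lime_pot from where it was at the start of the episode above 0.02 m or angle between lime_pot's own z axis and vertical above 0.4 rad).
It fails at once if the red tub is moved more than 20 mm or knocked over (distance of tub from where it was at the start of the episode above 0.02 m or angle between tub's own z axis and vertical above 0.4 rad).
It also fails if it takes over 48 s, if anything falls off the work surface, if the arm or the gripper's body presses on something with over 40 N, if the wrist force passes 120 N, or if a joint passes its speed limit or range.

## Robot

A 7-joint arm with a two-finger parallel gripper is mounted at the origin on the work surface. World frame = base frame: x ahead of the robot, y to its left, z up, the work surface at z = 0. Lengths are in mm, angles in rad, forces in N, time in s.
With the tool pointing down it reaches from about 400 to 875 mm from the base axis. Payload 19.3 kg.
Tool frame: the origin (TCP) lies at the very end of the fingers, on their centre line; the grasp point (between the pads) lies 19 mm behind it (grip_point_offset is the z of the grasp point in the tool frame, in mm); z points along the fingers, x is the direction in which the jaws open and shut, and the axes are right-handed (so a half turn about z gives the same grasp; the last joint's range is limited). The gripper opens to 85 mm and grips with 20 to 120 N. Pads are 22 mm wide; open, the fingers measure 114 mm over their backs; the gripper's body (76 mm by 85 mm) begins 54 mm behind the grasp point. The pads swing forward as they close: fully open they stand 13 mm farther back than shut.
Start: joints at [-1.289, 0.521, -0.036, 1.599, 0.021, 1.021, -0.113], TCP at [215.385, 586.705, 205.191] pointing down, gripper open.
Joint ranges: [-2.91, 2.91], [-0.3, 2.13], [-1.5, 1.42], [0.17, 2.43], [-1.26, 4.41], [0.16, 1.93], [-2.52, 2.52]. Speed limits (rad/s): [1.89, 1.89, 2.39, 2.39, 3.01, 3.01, 3.01].

## Interface

Orientations are given as a 3x3 rotation matrix whose columns are the frame's x, y, z axes.
In Python, from workcell import movep, movel, goto_joints, open_gripper, clamp, wait, inverse_kinematics, read_state, camera, PlanningError, finish_job, grip_point_offset gives the robot as it stands. Calls block until the motion is done:
- movep(position, orientation): joint-space move of the TCP to a pose.
- movel(position, frame=None, max_speed=150, guard=None): straight line of the TCP; frame=None keeps the orientation; max_speed is the mean speed in mm/s. With guard (N) it stops when the force on the tool has changed by that much, and returns True; else False.
- goto_joints(angles): joint-space move.
- open_gripper() and clamp(): open the fingers fully, or close them until they stop; the grip force is fixed at half the most.
- wait(seconds).
- inverse_kinematics(position, orientation): joint angles nearest the present ones, or None.
- read_state(): the state.
- camera(name): name is "scene" or "top"; returns a dict with "image" (400x640x3 uint8, blue, green, red), "range_z" (400x640 float32, mm along the optical axis (not along the pixel's ray), 0 where there is no reading), "fx", "fy", "cx", "cy" (pixels), "dist_coeffs" ([k1, k2, p1, p2, k3] as OpenCV has them; the pictures are not rectified), "cam_to_world" (4x4, takes a point from camera to world coordinates). Camera axes: x right, y up, looking along -z (the intrinsics and any distortion apply to the point x, -y, -z); pixel columns grow to the right and rows downward; lengths in mm; the calibration is good to about 2 mm. A picture is of the moment at which its call begins.
A pose or a line that the arm cannot do raises PlanningError and nothing moves.
- finish_job(): hands the job in, once; it reports no verdict.
The state is a dict: "time": time; "qpos": joint angles; "qvel": joint speeds; "joint_efforts": joint torques, N m; "eef_pos": TCP position; "tool_rot": TCP orientation; "ft_force": force on the tool from outside, world axes, zero at the start; "torque": the same for the moment, N m; "finger_gap": finger opening in mm.
Only numpy, scipy, OpenCV 4.12 (cv2) and the standard library are available. Lean on these libraries where they do the work, as an engineer would, in place of code of your own. Each camera call takes 0.05 s, during which the arm holds its last target. There are 200 camera calls.

## Working session

There is one attempt and no reset: what is moved stays moved. The work goes in short steps, each a Python script; the robot and the scene stay as the last script left them, time stands still between calls to the robot, and variables do not carry over. Pictures are saved under pics/ and viewed, about 8 in all and at most 12, crops included, and the job is handed in when it is done.

```bash
ls; mkdir -p pics; cat > h.py <<'E'
import numpy as np, cv2
from workcell import *
def cloud(c):
    h,w=c["range_z"].shape; v,u=np.mgrid[0:h,0:w].astype(np.float32)
    K=np.array([[c["fx"],0,c["cx"]],[0,c["fy"],c["cy"]],[0,0,1.]])
    p=cv2.undistortPoints(np.stack([u.ravel(),v.ravel()],1)[:,None],K,np.array(c["dist_coeffs"],float))[:,0].reshape(h,w,2)
    z=c["range_z"]; P=np.stack([p[...,0]*z,-p[...,1]*z,-z],-1)
    T=np.array(c["cam_to_world"]); W=P@T[:3,:3].T+T[:3,3]; W[z<=0]=np.nan
    return W
E
python3 - <<'E'
from h import *
ims=[]
for n in("scene","top"):
    c=camera(n); W=cloud(c); np.savez(f"{n}.npz",im=c["image"],W=W); ims.append(c["image"])
    cv2.imwrite(f"pics/{n}0.png",c["image"]); print(n,np.array(c["cam_to_world"]).round(2).tolist())
print(read_state()["time"],grip_point_offset)
E
```

```text
pics
scene [[-0.02, -0.59, 0.81, 1323.39], [1.0, -0.0, 0.03, 43.56], [-0.01, 0.81, 0.59, 652.43], [0.0, 0.0, 0.0, 1.0]]
top [[0.03, 0.99, -0.12, 509.67], [-1.0, 0.03, 0.0, 24.45], [0.01, 0.12, 0.99, 1040.83], [0.0, 0.0, 0.0, 1.0]]
0.1 -18.700000000000003
```

View pics/scene0.png

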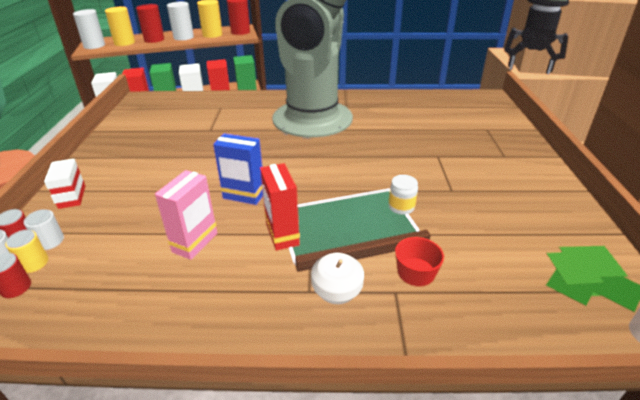

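View pics/top0.png

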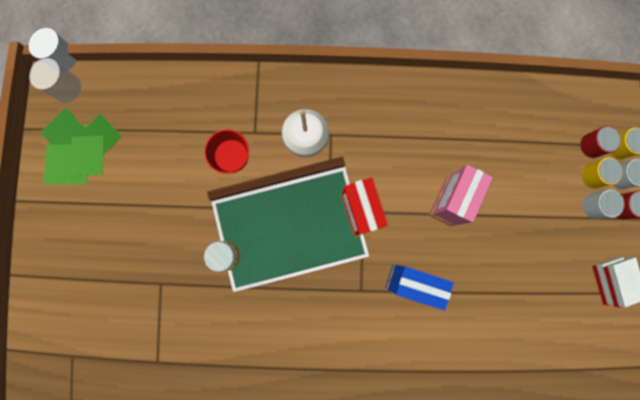

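Both views agree. The red carton is at scene (281,205) / top (366,206), standing at the bay's right (-y) end. The look-alikes are pink (scene 188,215) and blue (240,168). Red tub is at top (228,150), lime pot (305,132), tin (219,256). I choose the red one with the yellow band.

```bash
cat >> h.py <<'E'
def rect(xy):
    r=cv2.minAreaRect(xy.astype(np.float32)); return r
E
python3 - <<'E'
from h import *
d=np.load("top.npz"); im=d["im"].astype(int); W=d["W"]; B,G,R=im[...,0],im[...,1],im[...,2]
z=W[...,2]
reg=np.zeros(z.shape,bool); reg[150:300,195:400]=1
green=reg&(G>R+20)&(G>B+8)&(z<12)
print("green",green.sum(),cv2.minAreaRect(W[green][:,:2].astype(np.float32)), "z",np.median(z[green]))
print(cv2.boxPoints(cv2.minAreaRect(W[green][:,:2].astype(np.float32))).round())
white=reg&(im.min(2)>150)&(z<12)
r=cv2.minAreaRect(W[white|green][:,:2].astype(np.float32)); print("outl",r,cv2.boxPoints(r).round())
rail=reg&(z>20)&(z<40)&(R<110)&(R>B+10)
rail[200:]=0
r=cv2.minAreaRect(W[rail][:,:2].astype(np.float32)); print("rail",rail.sum(),r,cv2.boxPoints(r).round())
top=np.zeros_like(reg); top[165:250,325:400]=1; top&=(z>150)
for nm in("top",):
    r=cv2.minAreaRect(W[top][:,:2].astype(np.float32)); print("carton",top.sum(),r,cv2.boxPoints(r).round(),np.median(z[top]),W[top].mean(0))
d2=np.load("scene.npz"); W2=d2["W"]; m=np.zeros(z.shape,bool); m[150:260,250:310]=1; m&=W2[...,2]>150
r=cv2.minAreaRect(W2[m][:,:2].astype(np.float32)); print("carton2",m.sum(),r,W2[m].mean(0))
for nm,(a,b,c_,e) in dict(tin=(235,275,200,240),tub=(125,175,200,255),pot=(105,160,280,332)).items():
    m=np.zeros_like(reg); m[a:b,c_:e]=1; m&=z>40; print(nm,cv2.minEnclosingCircle(W[m][:,:2].astype(np.float32)),W[m][:,2].max())
big=cv2.resize(d["im"][140:310,190:410],None,fx=3.5,fy=3.5); cv2.imwrite("pics/crop.png",big)
E
```

```text
green 10647 ((551.8305053710938, 97.22261047363281), (186.16986083984375, 286.2533874511719), 16.338863372802734) z 1.994538731618377
[[422. 208.]
 [503. -66.]
 [681. -14.]
 [601. 261.]]
outl ((546.0198974609375, 116.95947265625), (201.97024536132812, 343.17254638671875), 16.338825225830078) [[401. 253.]
 [497. -76.]
 [691. -19.]
 [595. 310.]]
rail 1295 ((698.2683715820312, 139.63906860351562), (105.02303314208984, 297.04046630859375), 16.197420120239258) [[606. 268.]
 [689. -18.]
 [790.  12.]
 [707. 297.]]
carton 1545 ((592.82568359375, -53.679344177246094), (95.38848114013672, 55.27876281738281), 19.055097579956055) [[539. -43.]
 [557. -95.]
 [647. -64.]
 [629. -12.]] 161.46633542041877 [592.36625113 -53.25660382 161.38111821]
carton2 826 ((551.9926147460938, -69.5337905883789), (189.13229370117188, 58.16963195800781), 21.14950942993164) [600.38429145 -52.64745136 159.18435454]
tin ((488.37579345703125, 231.57977294921875), 32.490196228027344) 81.06879281984709
tub ((707.2543334960938, 231.4908447265625), 48.23147201538086) 60.81663986941783
pot ((753.9188842773438, 67.00504302978516), 49.93878173828125) 114.1968727178629
```

View pics/crop.png

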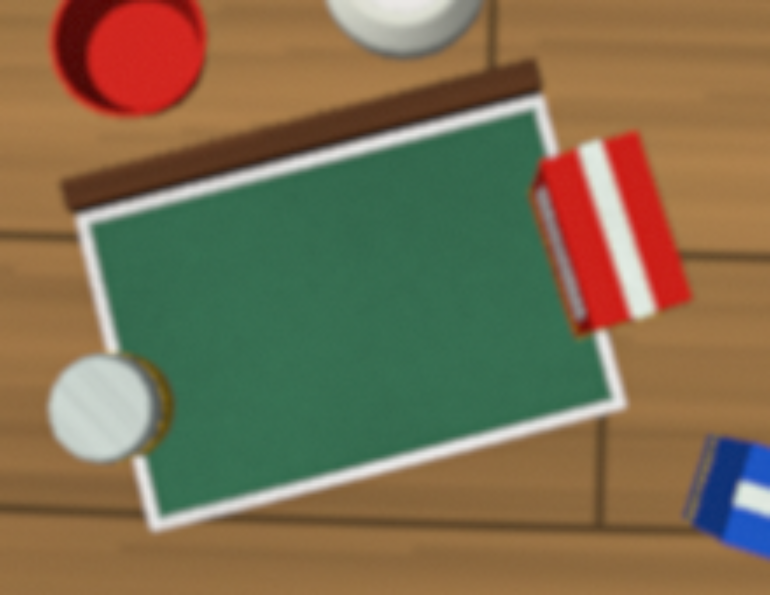

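The crop confirms the choice: red carton with white stripe on the right end line, crop (620,235). Bay corners are at crop (541,97), (79,215), (154,529) and (625,404). Bay centre is about (552,97) with yaw 16.3°. Carton is at (593,-54) with yaw 19°. I'll topple it toward +y now.

```bash
cat >> h.py <<'E'
BC=np.array([551.8,97.2]); BY=np.radians(16.3)
def R(a): return np.array([[np.cos(a),-np.sin(a)],[np.sin(a),np.cos(a)]])
def tobay(p): return (np.asarray(p)-BC)@R(BY)
def down(a): # tool x along world yaw a, z down
    c,s=np.cos(a),np.sin(a); return np.array([[c,s,0],[s,-c,0],[0,0,-1.]])
def best(p,a):
    q0=np.array(read_state()["qpos"]); o=[]
    for k in(0,np.pi):
        q=inverse_kinematics(p,down(a+k))
        if q is not None: o.append((np.abs(np.array(q)-q0).max(),a+k))
    return down(min(o)[1])
def look(n):
    c=camera("top"); W=cloud(c); im=c["image"]; cv2.imwrite(f"pics/{n}.png",cv2.resize(im[100:320,180:440],None,fx=3,fy=3,interpolation=cv2.INTER_CUBIC))
    z=W[...,2]; i=im.astype(int); m=np.zeros(z.shape,bool); m[120:300,200:420]=1; m&=(z>45)&(z<68)
    red=((i[...,2]>110)&(i[...,1]<80)&(i[...,0]<80)).astype(np.uint8)
    # keep points inside bay by world position
    b=tobay(W[...,:2].reshape(-1,2)).reshape(*z.shape,2)
    m&=(np.abs(b[...,0])<115)&(b[...,1]>-190)&(b[...,1]<112)
    r=cv2.minAreaRect(W[m][:,:2].astype(np.float32)); print("lying",m.sum(),r,"bay centre",tobay(r[0]).round(1)); print("corners bay",tobay(cv2.boxPoints(r)).round(1).tolist(),"z",np.median(z[m]))
    return r
E
python3 - <<'E'
from h import *
c=np.array([592.8,-53.7]); a=np.radians(19.05); yc=R(a)[:,1]
face=c-27.5*yc; st=face-42*yc
O=best([*st,260],a); clamp()
movep([*st,260],O)
movel([*st,130],max_speed=200)
print(read_state()["time"],read_state()["ft_force"])
movel([*(face-8*yc),130],max_speed=80)
hit=movel([*(face+72*yc),130],max_speed=60); s=read_state(); print(s["eef_pos"],s["ft_force"])
wait(0.6)
movel([*(face-10*yc),200],max_speed=150)
movel([*(face-60*yc),280],max_speed=250)
q=read_state(); print(q["time"],q["ft_force"])
look("fallen")
E
```

```text
4.525 [-0.04134197 -0.20286461 -0.49189935]
[578.33132955 -12.04413675 130.00392492] [-0.23524506  0.13186221 -0.73596172]
8.575 [-0.01024122  0.28318223 -0.67252669]
lying 3621 ((557.261474609375, 49.6324462890625), (95.61003875732422, 160.40353393554688), 18.91573715209961) bay centre [ -8.1 -47.2]
corners bay [[-59.5, 30.7], [-52.2, -129.5], [43.3, -125.1], [36.0, 35.1]] z 56.5271083755008
```

View pics/fallen.png

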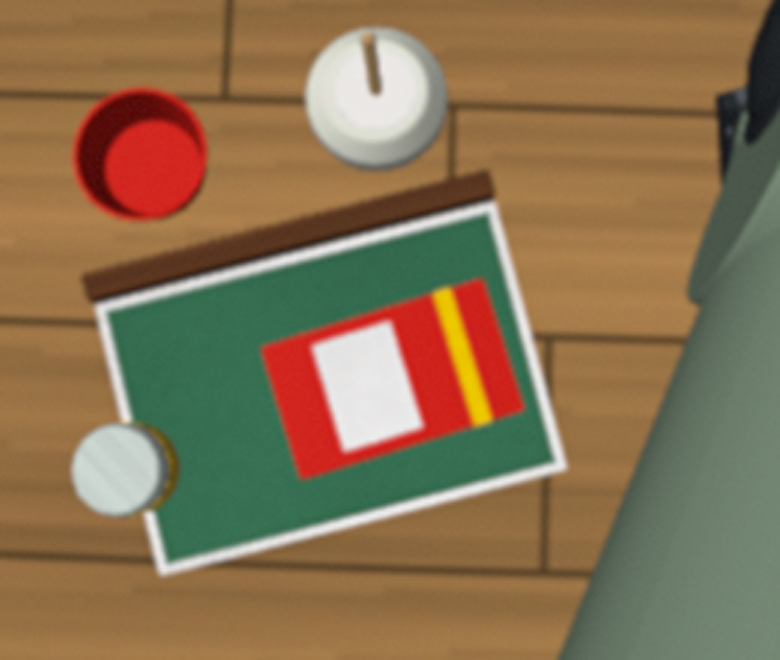

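It fell flat and inside the outline: carton at crop (392,378), corners in the bay from (-59,31) to (43,-125). The bystanders are unmoved. Next I'll push toward the rail with open fingers straddling the middle of the long side.

```bash
python3 - <<'E'
from h import *
w=lambda x,y,z:[*(BC+R(BY)@np.array([x,y])),z]
open_gripper()
O=best(w(-110,-47,200),BY+np.pi/2)
movep(w(-110,-47,200),O)
movel(w(-110,-47,12),max_speed=150)
print(read_state()["time"])
print(movel(w(-82,-47,12),max_speed=80,guard=15))
h=movel(w(2,-47,12),max_speed=45,guard=18)
s=read_state(); print(h,tobay(s["eef_pos"][:2]),s["ft_force"],s["time"])
wait(0.3)
b=tobay(s["eef_pos"][:2]); movel(w(b[0]-35,-47,12),max_speed=80)
movel(w(b[0]-60,-47,200),max_speed=200)
movep(w(-110,-250,250),O)
print(read_state()["time"]); look("pushed")
E
```

```text
11.825
False
True [ -6.10668779 -46.9558494 ] [-0.84125899 -0.57790359  0.40059226] 13.8833
16.7333
lying 3567 ((616.6348876953125, 64.32537841796875), (95.64989471435547, 159.9800567626953), 16.300752639770508) bay centre [ 53.  -49.8]
corners bay [[5.2, 30.2], [5.2, -129.7], [100.8, -129.7], [100.8, 30.2]] z 56.627416298177764
```

View pics/pushed.png

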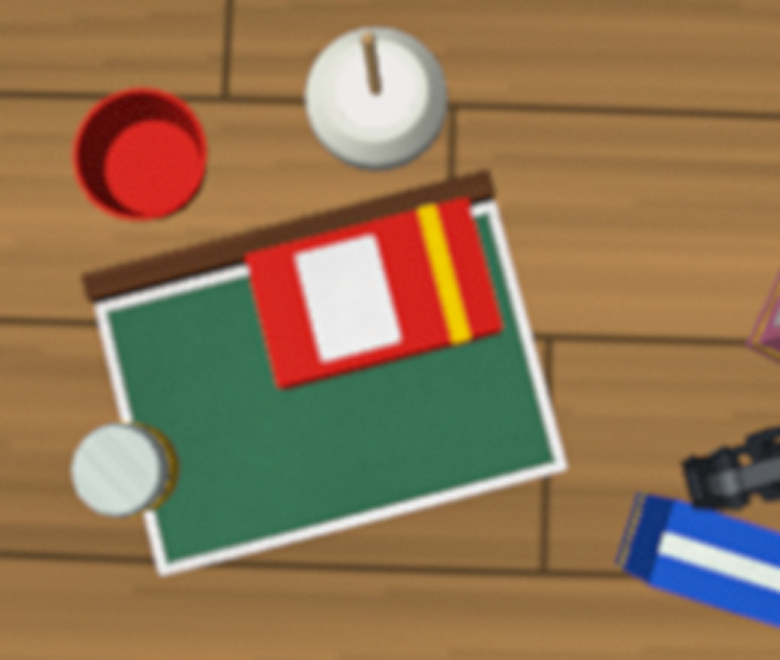

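The carton lies flush along the rail (crop 375,293) and inside the outline. The bystanders are where they were, and the gripper is clear at 250 mm height.

```bash
python3 -c "
from h import *
print(read_state()['ft_force'],read_state()['time']); finish_job()"
```

```text
[-0.22269085  0.17219704  0.21110827] 16.7833
the job is handed in; nothing more can be done
```

I tipped the red carton over by pushing it at 130 mm height with closed fingers. It fell flat inside the outline. I then pushed it across the bay with open fingers until the force guard stopped the move at the rail.

The last check, in the bay's frame, showed:
- **Flush with the rail:** the far edge measured x ≈ 100.8 mm at both ends. The rail face is at 100, so the two agree within calibration error. The carton's yaw matched the bay's at 16.3°.
- **Inside the outline:** the ends are at y ≈ -130 and +30 mm, within the ±150 mm outline.
- **Lying flat:** the top is about 56.6 mm high, against the 55 mm expected.
- **Bystanders and robot:** the tin, lime pot and tub look unmoved in the picture; I did not re-measure them. The arm was clear with no contact force.

No check failed. I handed the job in at about 16.8 s of the 48 s allowed, and it reports no verdict.

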